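# Set the knife angle on a sledge microtome

### The job

Slacken the black clamp knob of the microtome, swing the knife-holder head by its handle post until the head's pointer lines up with the index tab on the scale, then do the knob up again so that the head is held: just snug by feel, not hard. Do not force the head round before the knob is slack, leave the index tab where it is and the things around undisturbed, and let go at the end.

Things in the scene. Friction and masses are not known exactly. Their poses are not given: they have to be found in the camera images.
- base: Fixed grey cast base of the sledge microtome, 250 x 230 mm, top face 80 mm above the table. Origin under it on the table, below the vertical swivel axis of the head; z up. On its -y side a grey bracket (top 121 mm up) reaches over the rim of the turntable and carries the clamp knob; a scale plate lies on its +x side.
- head: Swivelling steel knife-holder head with a turntable disc 156 mm across. Origin on the vertical swivel axis, 85 mm above the table; it turns about z, up to 0.75 rad either way from the base's own direction. +x runs along the pointer, +y along the arm to the handle post. Clamped, it is held by the friction of the screw's foot on the disc and must not be forced round.
- post_grip (a point): Middle of the head's handle post: an upright black cylinder 18 mm in diameter, from 115 (top of the arm) to 165 mm above the table, 132 mm from the swivel axis; this point is 143 mm up. Axes as the head's. With the clamp slack the head turns against a steady drag of about 0.45 N m (some 4 N at the post) and stays where it is left.
- pointer_tip (a point): Tip of the head's pointer, a dark steel finger 8 mm wide that points out from the turntable over the scale plate; 100 mm from the swivel axis, 105 mm above the table. Axes as the head's.
- index_tip (a point): Inner tip of the index tab, a small dark steel rider 22 x 12 x 18 mm on the scale plate, preset to the wanted angle: a point 100 mm from the swivel axis, 99 mm above the table, which the pointer tip must stand over. Its axes: +x outward from the swivel axis through the tab, z up. The tab is held by friction and can be pushed off its setting.
- index_tab: The same index tab as a body. Origin on the swivel axis, 85 mm above the table; +x points out to the tab, so the pointer is set when the head's +x is parallel to it.
- clamp_knob: Black clamp knob, axis vertical, 62 mm from the swivel axis. Origin on its axis, 92 mm up; z up. Anticlockwise from above (+z) slackens; the knob does not rise; over 2 rad of travel from the start. Found done up 0.45 to 1.3 rad past first touch of its screw on the worn disc. Past touch the screw's force on the disc grows by about 40 N per rad. Snug is 16 to 32 N, so 0.4 to 0.8 rad past touch.
- knob_grip (a point): Centre of the knob's upright bar grip: 52 mm long (along its x), 14 mm thick (along its y), 34 mm tall, 130 to 164 mm above the table; this point is 147 mm up. Axes as the knob's. Friction slack: 0.14 N m, either way. Past touch the screw's back-torque (towards slack) grows by 0.25 N m per rad, 0.1 to 0.19 N m when snug, plus friction against the motion. It stays as it is left.
- slide_box: Bystander: cardboard slide box, 85 x 115 x 35 mm, origin under its centre.
- reagent_jar: Bystander: small closed jar, 60 mm across and 85 mm tall, origin under its centre.
- dish: Bystander: white ceramic dish, 110 mm across and 25 mm tall, origin under its centre.

How it is judged:
On the way, in this order (a step that is already met when the one before it is completed fails the run):
1. the knob is slackened, so that its screw no longer bears on the head (under 1 N), with the head still where it was found (pointer tip within 8 mm) (contact force between clamp_knob and head below 1 N and distance of pointer_tip from where it was at the start of the episode below 0.008 m), for 0.2 s.
2. with the knob slack, the head is swung until the pointer lines up with the index tab (within 0.045 rad) (angle between the x axis of head and the x axis of index_tab, either way round below 0.045 rad and contact force between clamp_knob and head below 1 N), for 0.2 s.
3. the knob is done up again, the pointer still on the tab (angle between the x axis of head and the x axis of index_tab, either way round below 0.045 rad and contact force between clamp_knob and head above 16 N), for 0.2 s.
At the end, for the whole second after the job is handed in: The pointer stands on the index tab within 0.045 rad (4.5 mm at its tip), the head is still, and the knob is snug: its screw bears on the head with 16 to 32 N. The robot has let go (all of step 3 and contact force between clamp_knob and head below 32 N and angular speed of head below 0.03 rad/s); the robot touches nothing.
It fails at once if the index tab is pushed off its setting by more than 3 mm (distance of index_tip from where it was at the start of the episode above 0.003 m).
It fails at once if a bystander (slide box, jar or dish) is moved by more than 20 mm (distance of any of slide_box, reagent_jar, dish from where it was at the start of the episode above 0.02 m).
It also fails if it takes over 72 s, if anything falls off the work surface, if the arm or the gripper's body presses on something with over 40 N, if the wrist force passes 120 N, or if a joint passes its speed limit or range.

### The arm

A 7-joint arm with a two-finger parallel gripper is mounted at the origin on the work surface. World frame = base frame: x ahead of the robot, y to its left, z up, the work surface at z = 0. Lengths are in m, angles in rad, forces in N, time in s.
With the tool pointing down it reaches from about 0.425 to 0.925 m from the base axis. Payload 6.8 kg.
Tool frame: the origin (TCP) lies midway between the tips of the shut fingers; the grasp point (between the pads) lies 19 mm behind it (grip_point_offset is the distance from the TCP to the grasp point, in m); z points along the fingers, y is the line along which they close (so a half turn about z gives the same grasp; the last joint's range is limited). The gripper opens to 85 mm and grips with 20 to 120 N. Pads are 22 mm wide; open, the fingers measure 114 mm over their backs; the gripper's body (76 mm by 85 mm) begins 54 mm behind the grasp point. The pads swing forward as they close: fully open they stand 13 mm farther back than shut.
Start: joints at [-1.337, 0.477, 0.022, 1.555, -0.011, 1.109, -0.083], TCP at [0.226, 0.636, 0.231] pointing down, gripper open.
Joint ranges: [-2.96, 2.96], [-0.34, 2.1], [-1.41, 1.46], [0.24, 2.44], [-1.37, 4.51], [0.17, 1.92], [-2.96, 2.96]. Speed limits (rad/s): [2.39, 2.39, 3.14, 3.14, 3.14, 3.14, 3.14].

### API

Orientations are given as a unit quaternion [x, y, z, w].
In Python, from rig import observe, read_camera, camera_params, hand_in, search_frame, grip_point_offset gives the robot as it stands. The module is installed in compiled form; this text tells all that it offers.
- The arm moves only by the tool carry_out, never from a script. Its argument "increments" is one flat list of numbers, 6 for each row, row after row: the shift along the tool's x, y, z in units of 60 mm (1.0 is 60 mm), then the turn, a rotation vector about the tool's x, y, z in units of 6 degrees (1.0 is 6 degrees). A call has 1 to 12 rows; each row shifts and turns the commanded pose from where the row before left it, along the tool's axes as they then stand; what a row does not reach is not made up. A row lasts 1/8 s, in which the tool goes at most 62.5 mm and 10.7 degrees, less where a joint would pass 70% of its speed; a pose out of reach is approached as far as the arm can. A call is refused whole if a number of a shift passes 1 or a number of a turn 1, either way. A call with a gripper value outside its range is refused whole. "grip" is the opening, from 0 (shut) to 1 (fully open), set as the call begins (left out, the last holds). The fingers move at their own pace and stop on an object; "force" is the grip in N (left out, the last holds). Time passes only in rows, so rows that do not move let the fingers close. It gives the time, the measured TCP pose, the force and the opening at its end, in the units of the state.
- observe(): the state, without advancing time (a new reading comes with each control period).
- read_camera(name): name is "scene" or "side" or "wrist"; returns (picture, depth): 480x640x3 uint8, blue, green, red; 480x640 float32, m along the optical axis (not along the pixel's ray), 0 where there is no reading.
- camera_params(name): a dict with "fx", "fy", "cx", "cy" (pixels), "eye" and "orientation" of the camera in the world; the wrist camera has in their place "tool_from_camera" (4x4, takes a point from camera to tool coordinates, whose origin is the TCP and whose axes are the flange's). Camera axes: x right, y up, looking along -z (the intrinsics and any distortion apply to the point x, -y, -z); pixel columns grow to the right and rows downward; lengths in m; the calibration is good to about 2 mm. A picture is of the moment at which its call begins: read the wrist's pose just before it. camera_params takes no time and is no camera call.
- hand_in(): hands the job in, once; it reports no verdict.
Trained networks look in the newest picture that a camera, given by its name, has taken for a name from the list of things; names that differ only in an ending like _2 or _b are one class to them, and where a whole thing is asked for, a point or a joint stands for the part that bears it (a point fixed in the world has none). Each returns a list of dicts, best first, with "conf" (0 to 1); they miss things now and then, are a little off and sometimes report something else, mostly with a low value. They report only what shows in the picture. A call takes as long as a camera call.
- search_frame(camera, query): "position" ([column, row] in pixels, amid what is visible of it).
The state is a dict: "t": time; "joints": joint angles; "joint_vel": joint speeds; "joint_efforts": joint torques, N m; "tool_pos": TCP position; "tcp_rot": TCP orientation; "wrist_force": force on the tool from outside, world axes, zero at the start; "moment": the same for the moment, N m; "gripper_width": finger opening in m.
Only numpy, scipy, OpenCV 4.12 (cv2) and the standard library are available. Lean on these libraries where they do the work, as an engineer would, in place of code of your own. Each camera call takes 0.05 s, during which the arm holds its last target. There are 200 camera calls.

## Working session

There is one attempt and no reset: what is moved stays moved. The work goes in short steps, Python scripts to look and compute and a tool call to move; the robot and the scene stay as the last step left them, time stands still between calls to the robot, and variables do not carry over. Pictures are saved under pics/ and viewed, on a budget of 10 in all, crops included, one or two more only if the job needs it, and the job is handed in when it is done.

Besides the shell and the picture viewer there is one more tool, called after ">>>" by a JSON object that holds its "fn" and its "kwargs", one argument or row to a line. carry_out: Moves the arm, as the interface text tells. Its arguments: {"type":"object","properties":{"increments":{"type":"array","items":{"type":"number"}},"grip":{"type":"number"},"force":{"type":"number"}},"required":["increments"]}

```bash
mkdir -p pics; cat > h.py <<'E'
import numpy as np, cv2
from scipy.spatial.transform import Rotation as R
from rig import *
def pose(cam,o=None):
    p=camera_params(cam)
    if cam=="wrist":
        T=np.eye(4);T[:3,:3]=R.from_quat(o["tcp_rot"]).as_matrix();T[:3,3]=o["tool_pos"]
        return p,T@np.array(p["tool_from_camera"])
    T=np.eye(4);T[:3,3]=p["eye"];q=np.array(p["orientation"])
    T[:3,:3]=R.from_quat(q).as_matrix() if q.size==4 else q
    return p,T
def ray(p,T,u,v):
    return T[:3,:3]@np.array([(u-p["cx"])/p["fx"],-(v-p["cy"])/p["fy"],-1.])
def at_z(p,T,u,v,z):
    d=ray(p,T,u,v); return T[:3,3]+d*(z-T[2,3])/d[2]
def at_d(p,T,u,v,D): return T[:3,3]+ray(p,T,u,v)*D
def cloud(p,T,D):
    v,u=np.mgrid[:480,:640]
    c=np.stack([(u-p["cx"])/p["fx"]*D,-(v-p["cy"])/p["fy"]*D,-D],-1)
    return c@T[:3,:3].T+T[:3,3]
E
python3 - <<'E'
from h import *
o=observe();print(o)
for c in("scene","side"):
    im,D=read_camera(c);cv2.imwrite(f"pics/{c}0.png",im);np.save(c+"0.npy",D)
    p,T=pose(c);print(c,p)
    for n in["base","post_grip","pointer_tip","index_tip","knob_grip","slide_box","reagent_jar","dish"]:
        for r in search_frame(c,n)[:2]:
            u,v=r["position"];d=D[int(v),int(u)]
            print(n,round(r["conf"],2),np.round([u,v]),at_d(p,T,u,v,d).round(3))
print(camera_params("wrist"),grip_point_offset)
E
```

```text
{'t': 0.0, 'joints': array([-1.33706756,  0.47781958,  0.02229818,  1.55641584, -0.01147569,
        1.10931197, -0.08309296]), 'joint_vel': array([ 6.98117656e-04, -1.39906080e-03,  8.86573557e-05, -2.82145538e-04,
       -1.20936472e-03, -3.12878019e-04,  6.57814359e-04]), 'joint_efforts': array([-6.31594794e-04, -5.96453619e+01,  1.60765328e+00, -2.81199324e+01,
        1.24118550e-02,  9.16584424e-03,  7.85843241e-06]), 'tool_pos': array([0.22606807, 0.63540242, 0.2303269 ]), 'tcp_rot': array([ 1.70045584e-01,  9.85435774e-01, -9.09398687e-04, -8.64785725e-05]), 'wrist_force': array([0.55076294, 0.01005563, 0.78034173]), 'moment': array([-0.00043185,  0.02651627,  0.01639121]), 'gripper_width': 0.08554473374917108}
scene {'fx': 491.1126864835428, 'fy': 491.1126864835428, 'cx': 323.2668544263006, 'cy': 237.13066211150857, 'eye': array([1.4804663 , 0.16396639, 1.01242232]), 'orientation': array([0.25340574, 0.3010289 , 0.70443795, 0.59070662])}
base 0.51 [362. 257.] [0.592 0.109 0.097]
post_grip 0.84 [362. 258.] [0.596 0.11  0.096]
pointer_tip 0.96 [361. 257.] [0.592 0.108 0.097]
p
[... 813 characters left out ...]
.51 [322. 228.] [0.56  0.027 0.152]
slide_box 0.79 [375. 422.] [ 0.429 -0.402  0.038]
slide_box 0.63 [308. 222.] [0.558 0.098 0.112]
reagent_jar 0.65 [246. 180.] [0.506 0.378 0.072]
dish 0.69 [424. 374.] [ 0.598 -0.358  0.002]
{'fx': 386.84205786296036, 'fy': 386.84205786296036, 'cx': 323.67752554459184, 'cy': 233.84363771349783, 'tool_from_camera': array([[-4.32969909e-04,  9.45102708e-01,  3.26773138e-01,
         8.45453250e-02],
       [ 9.99999903e-01,  3.81193631e-04,  2.22486871e-04,
         9.76914177e-04],
       [ 8.57091052e-05,  3.26773203e-01, -9.45102781e-01,
        -1.42933744e-01],
       [ 0.00000000e+00,  0.00000000e+00,  0.00000000e+00,
         1.00000000e+00]])} 0.0187
```

View pics/scene0.png

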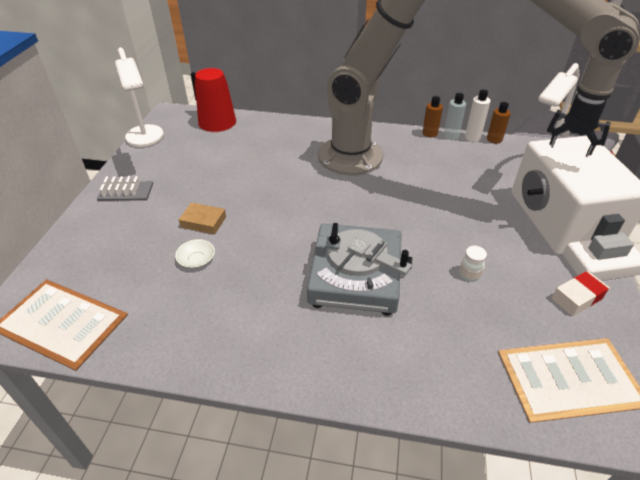

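View pics/side0.png

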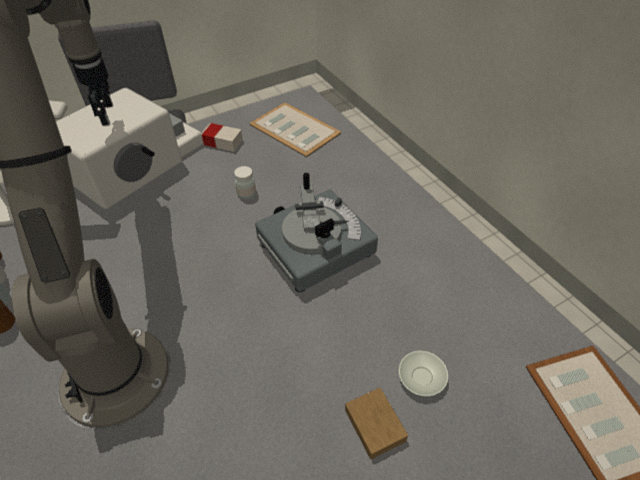

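>>> {"fn": "carry_out", "kwargs": {
  "increments": [0, 0, -1, 0, 0, 0, 0, 0, -1, 0, 0, 0, -0.77, -0.62, 0, 0, 0, 0, -0.77, -0.62, 0, 0, 0, 0, -0.77, -0.62, 0, 0, 0, 0, -0.77, -0.62, 0, 0, 0, 0, -0.77, -0.62, 0, 0, 0, 0, -0.77, -0.62, 0, 0, 0, 0, -0.77, -0.62, 0, 0, 0, 0, -0.77, -0.62, 0, 0, 0, 0, -0.77, -0.62, 0, 0, 0, 0, -0.77, -0.62, 0, 0, 0, 0]
}}

```text
t: 2.4
tool_pos: [0.5376, 0.129, 0.3517]
tcp_rot: [0.17, 0.985, 0.0, 0.0]
wrist_force: [-0.1, 1.8, 0.1]
gripper_width: 0.0849
```

>>> {"fn": "carry_out", "kwargs": {
  "increments": [-0.6, -0.5, 0, 0, 0, 0, 0, 0, 0, 0, 0, 0, 0, 0, 0, 0, 0, 0, 0, 0, 0, 0, 0, 0]
}}

```text
t: 2.9
tool_pos: [0.5602, 0.092, 0.3512]
tcp_rot: [0.169, 0.986, 0.0, -0.0]
wrist_force: [0.1, 1.1, -0.0]
gripper_width: 0.0854
```

```bash
python3 - <<'E'
from h import *
o=observe();print(o["t"],o["tool_pos"],o["tcp_rot"])
c="wrist";im,D=read_camera(c);cv2.imwrite("pics/w1.png",im);np.savez("w1.npz",D=D,p=o["tool_pos"],q=o["tcp_rot"])
p,T=pose(c,o)
for n in["post_grip","pointer_tip","index_tip","index_tab","knob_grip","base","head"]:
    for r in search_frame(c,n)[:3]:
        u,v=r["position"];d=D[int(v),int(u)]
        print(n,round(r["conf"],2),np.round([u,v]),at_d(p,T,u,v,d).round(3))
E
```

```text
2.9 [0.56015594 0.09198861 0.35124346] [ 1.68754678e-01  9.85658024e-01  2.78419397e-04 -2.03684501e-04]
post_grip 0.85 [336. 191.] [0.566 0.105 0.115]
pointer_tip 0.76 [339. 191.] [0.566 0.107 0.115]
index_tip 0.81 [396. 268.] [0.672 0.139 0.103]
index_tab 0.68 [266. 224.] [0.563 0.037 0.163]
index_tab 0.61 [395. 267.] [0.671 0.137 0.103]
knob_grip 0.88 [265. 225.] [0.564 0.036 0.163]
base 0.65 [593.  35.] [0.511 0.381 0.087]
base 0.59 [334. 183.] [0.557 0.106 0.115]
head 0.71 [338. 191.] [0.566 0.106 0.115]
head 0.63 [337. 183.] [0.559 0.107 0.115]
head 0.48 [267. 225.] [0.563 0.038 0.163]
```

View pics/w1.png

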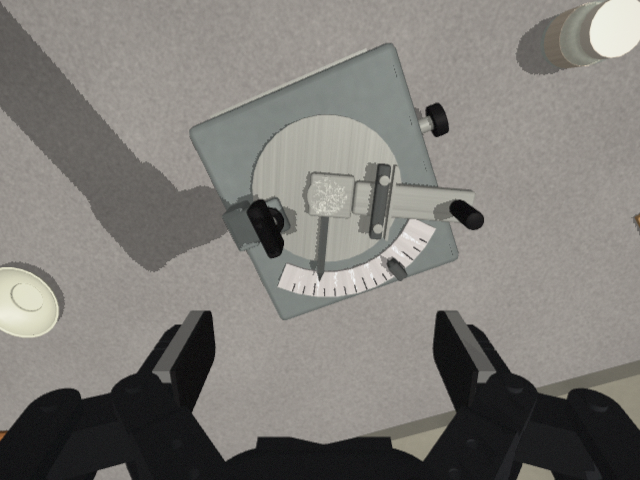

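```bash
python3 - <<'E'
from h import *
f=np.load("w1.npz");o=dict(tool_pos=f["p"],tcp_rot=f["q"]);D=f["D"]
p,T=pose("wrist",o);C=cloud(p,T,D);C[D<=0]=9
im=cv2.imread("pics/w1.png")
def sel(u0,u1,v0,v1,z0,z1):
    q=C[v0:v1,u0:u1].reshape(-1,3);return q[(q[:,2]>z0)&(q[:,2]<z1)]
k=sel(240,295,190,265,.155,.172);(c,s,a)=cv2.minAreaRect(k[:,:2].astype(np.float32)*1000);print("knob",len(k),c,s,a,np.median(k[:,2]))
q=sel(440,495,190,240,.155,.172);(c,r)=cv2.minEnclosingCircle(q[:,:2].astype(np.float32)*1000);print("post",len(q),c,r,q.mean(0),np.median(q[:,2]))
t=sel(375,415,245,285,.098,.112);print("tab",len(t),cv2.minAreaRect(t[:,:2].astype(np.float32)*1000),np.median(t[:,2]))
pt=sel(305,335,215,285,.1,.112);print("ptr",len(pt),cv2.minAreaRect(pt[:,:2].astype(np.float32)*1000),np.median(pt[:,2]))
# base top rectangle
m=((C[...,2]>.073)&(C[...,2]<.2)).astype(np.uint8)
print("z hist",np.histogram(C[40:320,190:460,2],bins=np.arange(.07,.13,.004)))
b=sel(180,465,40,330,.076,.084);print("base",cv2.minAreaRect(b[:,:2].astype(np.float32)*1000))
d=C[110:270,245:405].reshape(-1,3)
for z0,z1 in((.084,.1),):
    dd=d[(d[:,2]>z0)&(d[:,2]<z1)];print(len(dd),np.median(dd[:,2]),cv2.minEnclosingCircle(dd[:,:2].astype(np.float32)*1000))
print("axis pix guesses", at_z(p,T,327,190,.094), "ptr tip", at_z(p,T,320,277,.105),"tab in",at_z(p,T,391,261,.099))
E
```

```text
knob 897 (569.4984130859375, 31.877628326416016) (51.81459426879883, 14.700167655944824) 2.780304431915283 0.16347336565535042
post 366 (620.9327392578125, 213.736083984375) 8.895204544067383 [0.61946631 0.21286334 0.16343419] 0.1645282788352876
tab 232 ((673.605224609375, 137.11241149902344), (29.570119857788086, 12.016674995422363), 22.498779296875) 0.10284040832606986
ptr 467 ((622.8584594726562, 69.24005126953125), (28.126949310302734, 73.8099136352539), 83.5328140258789) 0.1081755936998599
z hist (array([  234,  1074, 19448,  4303,   105,    47,  3935,  7676,   259,
         564,   640,  4798,   617,   185]), array([0.07 , 0.074, 0.078, 0.082, 0.086, 0.09 , 0.094, 0.098, 0.102,
       0.106, 0.11 , 0.114, 0.118, 0.122, 0.126]))
base ((578.915283203125, 94.52427673339844), (247.23577880859375, 226.9166259765625), 2.3585009574890137)
11956 0.09826590773906671 ((591.61669921875, 100.38391876220703), 103.00433349609375)
axis pix guesses [0.5662166  0.09465095 0.094     ] ptr tip [0.6538325 0.0556671 0.105    ] tab in [0.66434263 0.13536655 0.099     ]
```

```bash
cat >> h.py <<'E'
def go(xyz,ydeg):
    "tool-frame shift (units) and z turn (units) from present pose to TCP xyz, tool y at ydeg (mod 180)"
    o=observe();M=R.from_quat(o["tcp_rot"]).as_matrix()
    y=np.degrees(np.arctan2(M[1,1],M[0,1]));w=ydeg-y
    s=M.T@(np.array(xyz)-o["tool_pos"])/.06
    print("y now",y.round(1),"shift units",s.round(3),"turn units (tool z)",round(-w/6,2),"TCP",o["tool_pos"].round(4),"tiltz",M[:,2].round(3),"j",o["joints"].round(2))
E
python3 - <<'E'
from h import *
f=np.load("w1.npz");o=dict(tool_pos=f["p"],tcp_rot=f["q"]);D=f["D"]
p,T=pose("wrist",o);C=cloud(p,T,D)
q=C[D>0];A=np.array([.5667,.094]);r=np.hypot(*(q[:,:2]-A).T)
m=(r<.1)&(np.hypot(*(q[:,:2]-[.5695,.032]).T)>.035);print("max head z",np.sort(q[m,2])[-30::6])
go([.5695,.032,.131],92.8)
E
```

```text
max head z [0.44122736 0.44130871 0.44140655 0.44163614 0.4417862 ]
y now 70.4 shift units [-0.467 -0.869  3.672] turn units (tool z) -3.73 TCP [0.5606 0.0905 0.3513] tiltz [-0.  0. -1.] j [-0.6   0.21  0.4   1.68 -0.08  1.27  1.04]
```

>>> {"fn": "carry_out", "kwargs": {
  "increments": [0, 0, 0.09, 0, 0, 1, 0, 0, 0.09, 0, 0, 1, 0, 0, 0.09, 0, 0, 1, 0, 0, 0.09, 0, 0, 1, 0, 0, 0.09, 0, 0, 1, 0, 0, 0.09, 0, 0, 1, 0, 0, 0.09, 0, 0, 1, 0, 0, 0.09, 0, 0, 1, 0, 0, 0.09, 0, 0, 1, 0, 0, 0.09, 0, 0, 1, 0, 0, 0.09, 0, 0, 1, 0, 0, 0.09, 0, 0, 1]
}}

```text
t: 4.8
tool_pos: [0.5607, 0.0903, 0.2864]
tcp_rot: [0.718, 0.696, 0.0, -0.0]
wrist_force: [1.2, 0.6, -0.2]
gripper_width: 0.0856
```

>>> {"fn": "carry_out", "kwargs": {
  "increments": [0, 0, 0.09, 0, 0, 1, 0, 0, 0.09, 0, 0, 1, 0, 0, 0.09, 0, 0, 1, 0, 0, 0.09, 0, 0, 1, 0, 0, 0.09, 0, 0, 1, 0, 0, 0.09, 0, 0, 1, 0, 0, 0.09, 0, 0, 1, 0, 0, 0.09, 0, 0, 1, 0, 0, 0.09, 0, 0, 1, 0, 0, 0.09, 0, 0, 1, 0, 0, 0.09, 0, 0, 1, 0, 0, 0.09, 0, 0, 1]
}}

```text
t: 6.3
tool_pos: [0.5607, 0.0905, 0.2215]
tcp_rot: [0.99, 0.141, 0.0, -0.0]
wrist_force: [0.7, 0.1, -0.8]
gripper_width: 0.0854
```

>>> {"fn": "carry_out", "kwargs": {
  "increments": [0, 0, 0, 0, 0, 1, 0, 0, 0, 0, 0, 1, 0, 0, 0, 0, 0, 0.27, 0, 0, 0, 0, 0, 0, 0, 0, 0, 0, 0, 0],
  "grip": 0.6
}}

```text
t: 6.92
tool_pos: [0.5607, 0.0903, 0.2218]
tcp_rot: [1.0, 0.025, 0.0, -0.0]
wrist_force: [0.3, 0.4, -0.7]
gripper_width: 0.0509
```

```bash
python3 - <<'E'
from h import *
o=observe();im,D=read_camera("wrist");cv2.imwrite("pics/w2.png",im);p,T=pose("wrist",o);C=cloud(p,T,D)
print(o["t"],o["wrist_force"],o["moment"],o["gripper_width"])
near=np.hypot(C[...,0]-.5695,C[...,1]-.032)<.035
k=C[(D>0)&near&(C[...,2]>.155)&(C[...,2]<.172)]
if len(k)>50: print(len(k),cv2.minAreaRect(k[:,:2].astype(np.float32)*1000))
for r in search_frame("wrist","knob_grip")[:2]:print(r,at_z(p,T,*r["position"],.164))
go([.5695,.032,.131],-87.2)
E
```

```text
6.925 [ 0.26272333  0.44532651 -0.71579943] [-0.02196618  0.03206967 -0.02654462] 0.0509415264372754
2315 ((570.9867553710938, 32.09771728515625), (51.271854400634766, 14.816092491149902), 3.540473699569702)
{'position': [421.8, 235.2], 'conf': 0.95} [0.57762739 0.03819775 0.164     ]
y now -87.2 shift units [0.098 0.978 1.512] turn units (tool z) 0.01 TCP [0.5607 0.0903 0.2217] tiltz [ 0.  0. -1.] j [-0.94  0.42  0.88  1.87 -0.37  1.03 -1.43]
```

View pics/w2.png

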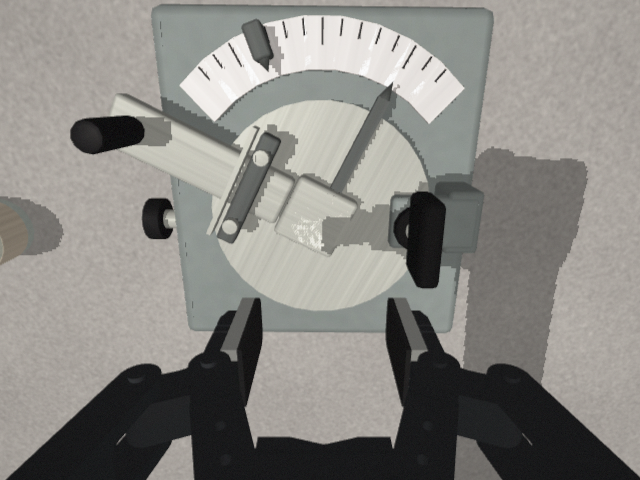

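The wrist picture shows the knob bar at (425,240), post at (90,133), tab at (257,45) and pointer tip at (390,85); the position estimates agree to about 1.5 mm. Next I descend onto the knob.

>>> {"fn": "carry_out", "kwargs": {
  "increments": [0.11, 0.5, 0, 0, 0, -0.06, 0.05, 0.475, 0, 0, 0, 0, 0, 0, 0.5, 0, 0, 0, 0, 0, 0.5, 0, 0, 0, 0, 0, 0.5, 0, 0, 0, 0, 0, 0, 0, 0, 0]
}}

```text
t: 7.78
tool_pos: [0.5718, 0.0323, 0.13]
tcp_rot: [1.0, 0.028, -0.002, 0.0]
wrist_force: [-0.3, -0.2, 0.7]
gripper_width: 0.0515
```

>>> {"fn": "carry_out", "kwargs": {
  "increments": [0, 0, 0, 0, 0, 0, 0, 0, 0, 0, 0, 0, 0, 0, 0, 0, 0, 0, 0, 0, 0, 0, 0, 0, 0, 0, 0, 0, 0, 0],
  "grip": 0,
  "force": 40
}}

```text
t: 8.4
tool_pos: [0.5744, 0.0312, 0.1332]
tcp_rot: [1.0, 0.027, 0.001, 0.0]
wrist_force: [-0.8, -3.5, 7.5]
gripper_width: 0.0135
```

```bash
python3 - <<'E'
from h import *
o=observe();print(o["t"],o["wrist_force"],o["moment"],o["gripper_width"]);go([.5705,.032,.131],-86.8)
E
```

```text
8.4 [-0.78085971 -3.54458095  7.53419217] [-0.58826404  0.17280272  0.19763727] 0.013452847081335066
y now -86.9 shift units [-0.064 -0.017  0.037] turn units (tool z) -0.01 TCP [0.5744 0.0312 0.1332] tiltz [ 0.003 -0.001 -1.   ] j [-0.74  0.54  0.78  1.93 -0.49  0.87 -1.22]
```

>>> {"fn": "carry_out", "kwargs": {
  "increments": [0, 0, 0, 0, 0, 0, -0.06, 0, -0.04, 0, 0, 0, 0, 0, 0, 0, 0, 0],
  "grip": 0.35
}}

```text
t: 8.78
tool_pos: [0.5693, 0.0326, 0.1342]
tcp_rot: [1.0, 0.028, -0.0, -0.0]
wrist_force: [0.1, -0.3, -0.1]
gripper_width: 0.0299
```

>>> {"fn": "carry_out", "kwargs": {
  "increments": [0, 0, 0, 0, 0, 0, 0, 0, 0, 0, 0, 0, 0, 0, 0, 0, 0, 0, 0, 0, 0, 0, 0, 0, 0, 0, 0, 0, 0, 0],
  "grip": 0
}}

```text
t: 9.4
tool_pos: [0.5697, 0.031, 0.1343]
tcp_rot: [1.0, 0.027, 0.0, 0.001]
wrist_force: [-1.0, -4.8, 3.1]
gripper_width: 0.0135
```

```bash
python3 - <<'E'
from h import *
o=observe();print(o["t"],o["wrist_force"],o["moment"],o["gripper_width"]);go([.5705,.032,.131],-86.8)
E
```

```text
9.4 [-0.99427789 -4.84224366  3.09127376] [-0.88921112  0.17829695  0.16546243] 0.013501966057656838
y now -86.9 shift units [ 0.014 -0.017  0.055] turn units (tool z) -0.02 TCP [0.5697 0.031  0.1343] tiltz [ 0.    -0.001 -1.   ] j [-0.75  0.53  0.79  1.94 -0.49  0.87 -1.22]
```

>>> {"fn": "carry_out", "kwargs": {
  "increments": [0, 0.025, 0, 0, 0, -0.8, 0, 0, 0, 0, 0, -0.8, 0, 0, 0, 0, 0, -0.8, 0, 0, 0, 0, 0, -0.8]
}}

```text
t: 9.9
tool_pos: [0.5697, 0.0308, 0.1342]
tcp_rot: [0.981, 0.195, -0.0, -0.0]
wrist_force: [-1.6, -2.1, 2.0]
gripper_width: 0.0133
```

```bash
cat > s.py <<'E'
from h import *
o=observe();M=R.from_quat(o["tcp_rot"]).as_matrix()
print(round(o["t"],2),"yaw",np.degrees(np.arctan2(M[1,1],M[0,1])).round(2),"F",o["wrist_force"].round(1),"M",o["moment"].round(3),"w",round(o["gripper_width"],4),"p",o["tool_pos"].round(4),"tool x",M[:,0].round(3),"j7",o["joints"][6].round(2))
E
python3 s.py
```

```text
9.9 yaw -67.52 F [-1.6 -2.1  2. ] M [-0.264  0.318 -0.089] w 0.0133 p [0.5697 0.0308 0.1342] tool x [ 0.924  0.382 -0.   ] j7 -0.95
```

>>> {"fn": "carry_out", "kwargs": {
  "increments": [0, 0, 0, 0, 0, -0.8, 0, 0, 0, 0, 0, -0.8, 0, 0, 0, 0, 0, -0.8, 0, 0, 0, 0, 0, -0.8]
}}

```text
t: 10.4
tool_pos: [0.5697, 0.0307, 0.1342]
tcp_rot: [0.935, 0.356, -0.0, -0.0]
wrist_force: [-0.5, -3.2, 1.8]
gripper_width: 0.0136
```

```bash
python3 s.py
```

```text
10.4 yaw -48.33 F [-0.5 -3.2  1.8] M [-0.391  0.169 -0.169] w 0.0136 p [0.5697 0.0307 0.1342] tool x [0.747 0.665 0.   ] j7 -0.67
```

>>> {"fn": "carry_out", "kwargs": {
  "increments": [0, 0, 0, 0, 0, -0.8, 0, 0, 0, 0, 0, -0.8, 0, 0, 0, 0, 0, -0.8, 0, 0, 0, 0, 0, -0.8]
}}

```text
t: 10.9
tool_pos: [0.5698, 0.0307, 0.1341]
tcp_rot: [0.862, 0.506, 0.0, -0.0]
wrist_force: [-0.1, -1.7, -0.4]
gripper_width: 0.0136
```

```bash
python3 s.py
```

```text
10.9 yaw -29.14 F [-0.1 -1.7 -0.4] M [-0.399  0.096 -0.181] w 0.0136 p [0.5698 0.0307 0.1341] tool x [0.487 0.873 0.   ] j7 -0.39
```

>>> {"fn": "carry_out", "kwargs": {
  "increments": [0, 0, 0, 0, 0, -0.8, 0, 0, 0, 0, 0, -0.8, 0, 0, 0, 0, 0, -0.8, 0, 0, 0, 0, 0, -0.8, 0, 0, 0, 0, 0, -0.8]
}}

```text
t: 11.52
tool_pos: [0.5699, 0.0306, 0.1341]
tcp_rot: [0.738, 0.675, 0.0, -0.0]
wrist_force: [0.9, -1.8, 1.6]
gripper_width: 0.0135
```

```bash
python3 s.py
```

```text
11.53 yaw -5.15 F [ 0.9 -1.8  1.6] M [-0.433  0.01  -0.145] w 0.0135 p [0.5699 0.0306 0.1341] tool x [0.09  0.996 0.   ] j7 -0.03
```

>>> {"fn": "carry_out", "kwargs": {
  "increments": [0, 0, 0, 0, 0, 0, 0, 0, 0, 0, 0, 0, 0, 0, -0.6, 0, 0, 0, 0, 0, -0.6, 0, 0, 1, 0, 0, 0, 0, 0, 1, 0, 0, 0, 0, 0, 1, 0, 0, 0, 0, 0, 0.22, 0, 0, 0, 0, 0, 0],
  "grip": 0.65
}}

```text
t: 12.52
tool_pos: [0.5697, 0.031, 0.2059]
tcp_rot: [0.841, 0.541, -0.0, -0.0]
wrist_force: [-0.0, 0.0, -0.1]
gripper_width: 0.0559
```

```bash
python3 s.py; python3 - <<'E'
from h import *
go([.6209,.2137,.13],-24.4)
o=observe();im,D=read_camera("wrist");cv2.imwrite("pics/w3.png",im);p,T=pose("wrist",o);C=cloud(p,T,D)
A=np.array([.5667,.094])
for c,r,n in(((.5697,.031),.035,"knob"),((.6209,.2137),.03,"post")):
    k=C[(D>0)&(np.hypot(C[...,0]-c[0],C[...,1]-c[1])<r)&(C[...,2]>.155)&(C[...,2]<.172)]
    if len(k)>50: print(n,len(k),cv2.minAreaRect(k[:,:2].astype(np.float32)*1000))
E
```

```text
12.53 yaw -24.49 F [-0.   0.  -0.1] M [ 0.051 -0.007  0.019] w 0.0559 p [0.5697 0.031  0.2059] tool x [ 0.414  0.91  -0.   ] j7 -0.38
y now -24.5 shift units [ 3.126 -0.486  1.265] turn units (tool z) -0.01 TCP [0.5697 0.031  0.2059] tiltz [-0.  0. -1.] j [-0.58  0.36  0.53  1.86 -0.22  0.97 -0.38]
knob 2469 ((570.1148681640625, 32.920677185058594), (51.15110397338867, 14.353100776672363), 85.41157531738281)
```

>>> {"fn": "carry_out", "kwargs": {
  "increments": [0.78, -0.12, 0, 0, 0, 0, 0.78, -0.12, 0, 0, 0, 0, 0.78, -0.12, 0, 0, 0, 0, 0.78, -0.12, 0, 0, 0, 0, 0, 0, 0, 0, 0, 0, 0, 0, 0.4, 0, 0, 0, 0, 0, 0.4, 0, 0, 0, 0, 0, 0.42, 0, 0, 0, 0, 0, 0, 0, 0, 0]
}}

```text
t: 13.7
tool_pos: [0.6199, 0.2115, 0.131]
tcp_rot: [0.841, 0.54, -0.002, -0.0]
wrist_force: [-0.2, 0.1, 0.1]
gripper_width: 0.056
```

```bash
python3 s.py; python3 - <<'E'
from h import *
go([.6209,.2137,.13],-24.4)
E
```

```text
13.7 yaw -24.59 F [-0.2  0.1  0.1] M [-0.003  0.017  0.037] w 0.056 p [0.6199 0.2115 0.131 ] tool x [ 0.416  0.909 -0.003] j7 -0.6
y now -24.6 shift units [0.04  0.    0.016] turn units (tool z) -0.03 TCP [0.6199 0.2115 0.131 ] tiltz [-0.004 -0.002 -1.   ] j [-0.74  0.58  0.44  1.71 -0.3   0.92 -0.6 ]
```

>>> {"fn": "carry_out", "kwargs": {
  "increments": [0, 0, 0, 0, 0, 0, 0, 0, 0, 0, 0, 0, 0, 0, 0, 0, 0, 0, 0, 0, 0, 0, 0, 0, 0, 0, 0, 0, 0, 0],
  "grip": 0,
  "force": 40
}}

```text
t: 14.32
tool_pos: [0.6221, 0.213, 0.1344]
tcp_rot: [0.841, 0.54, 0.001, 0.0]
wrist_force: [-2.4, -0.2, 7.1]
gripper_width: 0.0169
```

```bash
python3 s.py; python3 - <<'E'
import numpy as np
# arc rows: start yaw a0, each row dth world; shift in tool frame at row start
r=.132
for d in(5.8,):
    t=np.radians(d); # tool x = outward radial, tool y = -tangential? check
    print("radial",r*(np.cos(t)-1)/.06,"tang",r*np.sin(t)/.06)
E
```

```text
14.32 yaw -24.57 F [-2.4 -0.2  7.1] M [-0.123  0.464  0.001] w 0.0169 p [0.6221 0.213  0.1344] tool x [0.416 0.909 0.002] j7 -0.6
radial -0.011262440576665944 tang 0.22232385380248196
```

>>> {"fn": "carry_out", "kwargs": {
  "increments": [-0.011, -0.222, -0.04, 0, 0, -0.967, -0.011, -0.222, 0, 0, 0, -0.967, -0.011, -0.222, 0, 0, 0, -0.967, -0.011, -0.222, 0, 0, 0, -0.967, -0.011, -0.222, 0, 0, 0, -0.967, -0.011, -0.222, 0, 0, 0, -0.967, -0.011, -0.222, 0, 0, 0, -0.967, -0.011, -0.222, 0, 0, 0, -0.967, 0, 0, 0, 0, 0, 0, 0, 0, 0, 0, 0, 0]
}}

```text
t: 15.58
tool_pos: [0.5167, 0.2146, 0.1345]
tcp_rot: [0.561, 0.828, -0.001, -0.001]
wrist_force: [-1.8, -2.3, -9.7]
gripper_width: 0.0171
```

```bash
python3 s.py; python3 - <<'E'
from h import *
o=observe();A=np.array([.5667,.094]);d=o["tool_pos"][:2]-A;print("post ang",np.degrees(np.arctan2(d[1],d[0]))-90,np.hypot(*d))
for c in("wrist","scene"):
    im,D=read_camera(c);np.savez(c+"4.npz",D=D,p=o["tool_pos"],q=o["tcp_rot"])
    if c=="scene": im=cv2.resize(im[200:320,280:440],None,fx=4,fy=4,interpolation=cv2.INTER_CUBIC)
    cv2.imwrite(f"pics/{c}4.png",im)
    p,T=pose(c,o)
    for n,z in(("pointer_tip",.105),("index_tip",.099)):
        for r in search_frame(c,n)[:2]:print(c,n,r,at_z(p,T,*r["position"],z).round(4))
E
```

```text
15.57 yaw 21.74 F [-1.8 -2.3 -9.7] M [-0.45   0.214  0.129] w 0.0171 p [0.5167 0.2146 0.1345] tool x [-0.37   0.929 -0.001] j7 -0.0
post ang 22.5284783926095 0.1305653217578381
wrist pointer_tip {'position': [324.9, 348.7], 'conf': 0.67} [0.5318 0.1794 0.105 ]
scene pointer_tip {'position': [359.9, 252.5], 'conf': 0.96} [0.5839 0.1035 0.105 ]
scene index_tip {'position': [368.3, 283.6], 'conf': 0.65} [0.6807 0.1363 0.099 ]
scene index_tip {'position': [361.9, 250.9], 'conf': 0.51} [0.5712 0.1076 0.099 ]
```

View pics/wrist4.png

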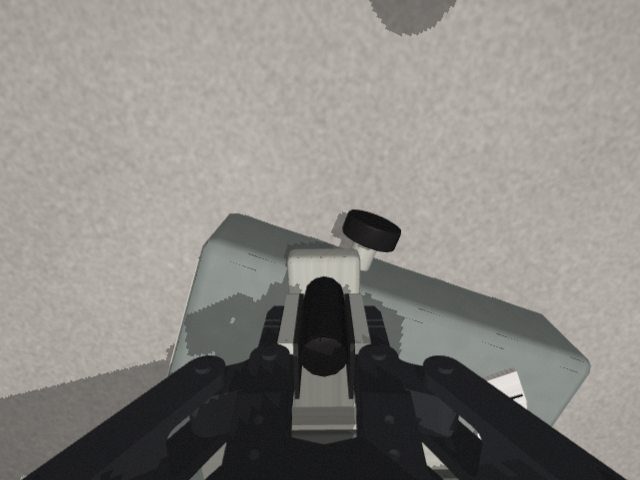

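>>> {"fn": "carry_out", "kwargs": {
  "increments": [0, 0, 0, 0, 0, 0, 0, 0, 0, 0, 0, 0, 0, 0, 0, 0, 0, 0, 0, 0, -0.6, 0, 0, 0, 0, 0, -0.6, 0, 0, 0.9, 0, 0, 0, 0, 0, 0.9, 0, 0, 0, 0, 0, 0.9, 0, 0, 0, 0, 0, 0.9, 0, 0, 0, 0, 0, 0.8, 0, 0, 0, 0, 0, 0],
  "grip": 0.65
}}

```text
t: 17.12
tool_pos: [0.518, 0.2159, 0.2078]
tcp_rot: [0.734, 0.679, 0.001, 0.0]
wrist_force: [-0.4, 0.6, 0.0]
gripper_width: 0.0555
```

```bash
python3 - <<'E'
from h import *
go([.5699,.0315,.2],-4.6)
E
```

```text
y now -4.5 shift units [-2.996  1.104  0.129] turn units (tool z) 0.02 TCP [0.518  0.2159 0.2078] tiltz [ 0.001  0.001 -1.   ] j [-0.8   0.32  0.36  1.88 -0.14  0.96 -0.45]
```

>>> {"fn": "carry_out", "kwargs": {
  "increments": [-0.75, 0.276, 0, 0, 0, 0, -0.75, 0.276, 0, 0, 0, 0, -0.75, 0.276, 0, 0, 0, 0, -0.75, 0.276, 0, 0, 0, 0, 0, 0, 0, 0, 0, 0, 0, 0, 0, 0, 0, 0]
}}

```text
t: 17.88
tool_pos: [0.5694, 0.0315, 0.2074]
tcp_rot: [0.734, 0.679, 0.0, -0.0]
wrist_force: [-0.1, 0.6, 0.0]
gripper_width: 0.0551
```

```bash
python3 s.py; python3 - <<'E'
from h import *
go([.5699,.0315,.131],-4.6)
o=observe();c="wrist";im,D=read_camera(c);np.savez("w5.npz",D=D,p=o["tool_pos"],q=o["tcp_rot"]);cv2.imwrite("pics/w5.png",im)
p,T=pose(c,o);C=cloud(p,T,D);
for n,z in(("pointer_tip",.105),("index_tip",.099)):
    for r in search_frame(c,n)[:2]:print(c,n,r,at_z(p,T,*r["position"],z).round(4))
A=np.array([.5667,.094])
for c,r,n,z0,z1 in(((.5699,.0315),.035,"knob",.155,.172),((.517,.2164),.02,"post",.155,.172),((.672,.137),.025,"tab",.099,.115)):
    k=C[(D>0)&(np.hypot(C[...,0]-c[0],C[...,1]-c[1])<r)&(C[...,2]>z0)&(C[...,2]<z1)]
    if len(k)>50:
        e=cv2.minAreaRect(k[:,:2].astype(np.float32)*1000);d=np.array(e[0])/1000-A;print(n,len(k),e,np.hypot(*d),np.degrees(np.arctan2(d[1],d[0])))
E
```

```text
17.88 yaw -4.48 F [-0.1  0.6  0. ] M [ 0.011 -0.006  0.048] w 0.0551 p [0.5694 0.0315 0.2074] tool x [0.078 0.997 0.001] j7 -0.08
y now -4.5 shift units [-0.     0.007  1.274] turn units (tool z) 0.02 TCP [0.5694 0.0315 0.2074] tiltz [ 0.     0.001 -1.   ] j [-0.5   0.35  0.43  1.86 -0.17  0.97 -0.08]
wrist pointer_tip {'position': [307.1, 117.9], 'conf': 0.97} [0.5653 0.1072 0.105 ]
wrist index_tip {'position': [489.8, 46.0], 'conf': 0.95} [0.6761 0.139  0.099 ]
knob 2344 ((570.016357421875, 32.800018310546875), (51.3243522644043, 14.064882278442383), 85.68021392822266) 0.06128977064191889 -86.89824051734172
tab 1096 ((668.4267578125, 135.1613006591797), (41.97160339355469, 12.209699630737305), 22.0093994140625) 0.10973871662726165 22.029540618442226
```

View pics/w5.png

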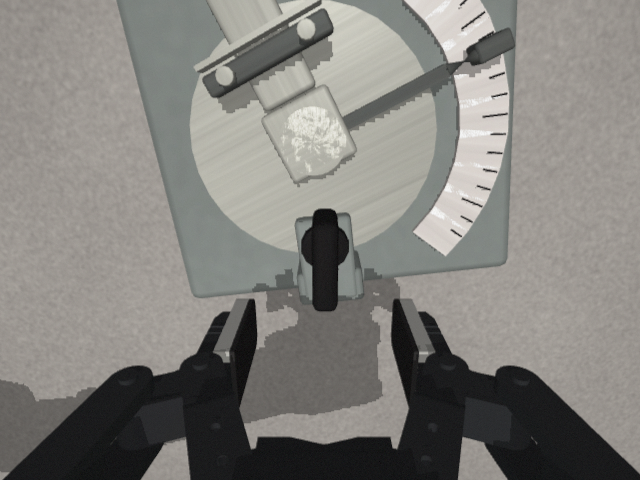

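The pointer tip meets the tab's tip at (452,67). Pointer and tab together fit one 12.2 mm wide strip at 22.0°, so the head is aligned. Now I'll do up the knob, reading the torque as I go.

>>> {"fn": "carry_out", "kwargs": {
  "increments": [0, 0, 0.4, 0, 0, 0, 0, 0, 0.4, 0, 0, 0, 0, 0, 0.42, 0, 0, 0, 0, 0, 0, 0, 0, 0]
}}

```text
t: 18.52
tool_pos: [0.5678, 0.032, 0.1325]
tcp_rot: [0.734, 0.679, -0.002, -0.001]
wrist_force: [-0.6, 0.7, 0.3]
gripper_width: 0.0556
```

>>> {"fn": "carry_out", "kwargs": {
  "increments": [0, 0, 0, 0, 0, 0, 0, 0, 0, 0, 0, 0, 0, 0, 0, 0, 0, 0, 0, 0, 0, 0, 0, 0, 0, 0, 0, 0, 0, 0],
  "grip": 0
}}

```text
t: 19.15
tool_pos: [0.5701, 0.031, 0.1353]
tcp_rot: [0.735, 0.679, 0.001, 0.0]
wrist_force: [-1.7, 1.1, 6.6]
gripper_width: 0.013
```

```bash
python3 s.py
```

```text
19.15 yaw -4.54 F [-1.7  1.1  6.6] M [0.128 0.366 0.03 ] w 0.013 p [0.5701 0.031  0.1353] tool x [0.079 0.997 0.001] j7 -0.03
```

>>> {"fn": "carry_out", "kwargs": {
  "increments": [0, 0, 0, 0, 0, 0.8, 0, 0, 0, 0, 0, 0.8, 0, 0, 0, 0, 0, 0.8]
}}

```text
t: 19.52
tool_pos: [0.5701, 0.0311, 0.1353]
tcp_rot: [0.815, 0.58, 0.001, 0.0]
wrist_force: [-0.9, -0.1, 6.4]
gripper_width: 0.0132
```

```bash
python3 s.py
```

```text
19.52 yaw -19.08 F [-0.9 -0.1  6.4] M [0.045 0.392 0.177] w 0.0132 p [0.5701 0.0311 0.1353] tool x [0.327 0.945 0.001] j7 -0.25
```

>>> {"fn": "carry_out", "kwargs": {
  "increments": [0, 0, 0, 0, 0, 0.6, 0, 0, 0, 0, 0, 0.6]
}}

```text
t: 19.77
tool_pos: [0.5701, 0.031, 0.1353]
tcp_rot: [0.849, 0.528, 0.001, 0.0]
wrist_force: [-1.3, 0.3, 6.8]
gripper_width: 0.0131
```

```bash
python3 s.py
```

```text
19.77 yaw -26.24 F [-1.3  0.3  6.8] M [0.04  0.365 0.169] w 0.0131 p [0.5701 0.031  0.1353] tool x [0.442 0.897 0.001] j7 -0.36
```

>>> {"fn": "carry_out", "kwargs": {
  "increments": [0, 0, 0, 0, 0, 0.6, 0, 0, 0, 0, 0, 0.6]
}}

```text
t: 20.02
tool_pos: [0.5702, 0.031, 0.1353]
tcp_rot: [0.881, 0.474, 0.001, 0.0]
wrist_force: [-2.0, 0.2, 6.5]
gripper_width: 0.0135
```

```bash
python3 s.py
```

```text
20.02 yaw -33.43 F [-2.   0.2  6.5] M [0.076 0.315 0.171] w 0.0135 p [0.5702 0.031  0.1353] tool x [0.551 0.835 0.002] j7 -0.46
```

>>> {"fn": "carry_out", "kwargs": {
  "increments": [0, 0, 0, 0, 0, 0.6, 0, 0, 0, 0, 0, 0.6]
}}

```text
t: 20.27
tool_pos: [0.5701, 0.031, 0.1353]
tcp_rot: [0.909, 0.418, 0.001, 0.0]
wrist_force: [-1.3, 0.4, 7.1]
gripper_width: 0.0129
```

```bash
python3 s.py
```

```text
20.27 yaw -40.62 F [-1.3  0.4  7.1] M [0.072 0.393 0.222] w 0.0129 p [0.5701 0.031  0.1353] tool x [0.651 0.759 0.002] j7 -0.57
```

>>> {"fn": "carry_out", "kwargs": {
  "increments": [0, 0, 0, 0, 0, 0.6, 0, 0, 0, 0, 0, 0.6]
}}

```text
t: 20.52
tool_pos: [0.5701, 0.031, 0.1353]
tcp_rot: [0.933, 0.36, 0.001, -0.0]
wrist_force: [-1.6, 0.8, 6.8]
gripper_width: 0.0134
```

```bash
python3 s.py
```

```text
20.52 yaw -47.82 F [-1.6  0.8  6.8] M [-0.03   0.349  0.272] w 0.0134 p [0.5701 0.031  0.1353] tool x [0.741 0.671 0.002] j7 -0.67
```

>>> {"fn": "carry_out", "kwargs": {
  "increments": [0, 0, 0, 0, 0, 0.6, 0, 0, 0, 0, 0, 0.6]
}}

```text
t: 20.78
tool_pos: [0.5701, 0.031, 0.1353]
tcp_rot: [0.954, 0.301, 0.001, -0.0]
wrist_force: [-1.0, 0.2, 8.1]
gripper_width: 0.0131
```

```bash
python3 s.py
```

```text
20.77 yaw -55.01 F [-1.   0.2  8.1] M [0.001 0.39  0.357] w 0.0131 p [0.5701 0.031  0.1353] tool x [0.819 0.573 0.002] j7 -0.78
```

>>> {"fn": "carry_out", "kwargs": {
  "increments": [0, 0, 0, 0, 0, 0.6, 0, 0, 0, 0, 0, 0.6]
}}

```text
t: 21.02
tool_pos: [0.5702, 0.031, 0.1354]
tcp_rot: [0.971, 0.24, 0.001, -0.0]
wrist_force: [-3.1, -0.3, 8.4]
gripper_width: 0.0132
```

```bash
python3 s.py;  python3 -c "
from h import *
for i in range(8):
    read_camera('side');print(observe()['moment'][2].round(3),end=' ')"
```

```text
21.02 yaw -62.2 F [-3.1 -0.3  8.4] M [-0.064  0.417  0.348] w 0.0132 p [0.5702 0.031  0.1354] tool x [0.885 0.466 0.002] j7 -0.88
0.071 0.047 0.022 0.062 0.099 0.052 0.02 0.04
```

>>> {"fn": "carry_out", "kwargs": {
  "increments": [0, 0, 0, 0, 0, 0.6, 0, 0, 0, 0, 0, 0.6]
}}

```text
t: 21.68
tool_pos: [0.5702, 0.0309, 0.1354]
tcp_rot: [0.984, 0.179, 0.001, -0.0]
wrist_force: [-1.8, 1.0, 7.5]
gripper_width: 0.0135
```

```bash
python3 s.py;  python3 -c "
from h import *
for i in range(8):
    read_camera('side');print(observe()['moment'][2].round(3),end=' ')"
```

```text
21.68 yaw -69.4 F [-1.8  1.   7.5] M [-0.036  0.418  0.418] w 0.0135 p [0.5702 0.0309 0.1354] tool x [0.936 0.352 0.002] j7 -0.99
0.113 0.044 0.069 0.107 0.106 0.099 0.056 0.072
```

The torque-rise fit puts first touch near yaw −32°, and the slackening data agree. So −69.4° is about 0.65 rad past touch, or about 26 N, which is snug. Releasing.

>>> {"fn": "carry_out", "kwargs": {
  "increments": [0, 0, 0, 0, 0, 0, 0, 0, 0, 0, 0, 0, 0, 0, 0, 0, 0, 0, 0, 0, -0.5, 0, 0, 0, 0, 0, -0.7, 0, 0, 0, 0, 0, 0, 0, 0, 0, 0, 0, 0, 0, 0, 0],
  "grip": 0.6
}}

```text
t: 22.95
tool_pos: [0.569, 0.031, 0.2056]
tcp_rot: [0.984, 0.179, -0.0, -0.0]
wrist_force: [0.1, -0.4, -0.6]
gripper_width: 0.0512
```

```bash
python3 s.py; python3 - <<'E'
from h import *
o=observe();c="wrist";im,D=read_camera(c);cv2.imwrite("pics/w6.png",im)
p,T=pose(c,o);C=cloud(p,T,D)
for c,r,n,z0,z1 in(((.5699,.0315),.035,"knob",.155,.172),((.672,.137),.025,"tab",.099,.115)):
    k=C[(D>0)&(np.hypot(C[...,0]-c[0],C[...,1]-c[1])<r)&(C[...,2]>z0)&(C[...,2]<z1)]
    if len(k)>50: print(n,len(k),cv2.minAreaRect(k[:,:2].astype(np.float32)*1000))
E
```

```text
22.95 yaw -69.33 F [ 0.1 -0.4 -0.6] M [ 0.053  0.063 -0.032] w 0.0512 p [0.569  0.031  0.2056] tool x [ 0.936  0.353 -0.   ] j7 -1.05
knob 2409 ((570.65625, 32.2524299621582), (51.81065368652344, 14.006667137145996), 22.040132522583008)
tab 668 ((662.464111328125, 132.48875427246094), (28.84479331970215, 12.514411926269531), 23.164749145507812)
```

View pics/w6.png

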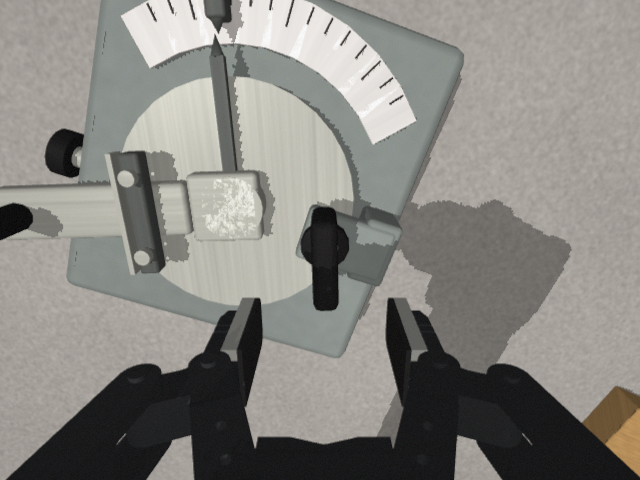

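The picture shows the pointer tip (216,40) standing at the tab's tip (217,30). The knob bar is at 22°, and the gripper is open and clear.

```bash
python3 -c "
from rig import *
print(hand_in())"
```

```text
the job is handed in; nothing more can be done
None
```

The job is handed in at about 23 s; the hand-in gives no verdict, so the result below rests on my own checks.

- **Slackening:** I turned the knob about 1.43 rad anticlockwise, more than the 1.3 rad it could have been done up. The torque had levelled off at slack friction.
- **Swinging:** I turned the head about 46° by its post. The wrist pictures before and after tightening show the pointer tip standing at the tab's tip. The tab's direction still read 22.0°, as at the start, once the head was in place.
- **Doing up:** I tightened by feel. The torque began to rise at about −32° tool yaw and I stopped at −69.4°. That is roughly 0.63–0.65 rad past touch, or about 25–26 N against the 16–32 N wanted.
- **Letting go:** The gripper is open above the knob, with wrist forces near zero. I did not re-measure the slide box, jar and dish, but the arm stayed clear of them.

- **Torque disagreement:** The torque rose at about 0.37 N m/rad rather than the 0.25 given. I put this down to friction growing with load, which also fits the slackening readings. The screw force is inferred from the turn angle, with an uncertainty of about ±3 N.
- **Angle disagreement:** The last camera reading of the knob angle was about 1.4° from the tool reading, which changes the estimate by only about 1 N.

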